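# Function test of a latching stop button

## Task

Test the stop button on the metal control station: press the three-lobed mushroom head down until it latches, take the fingers off so that it is seen to stay down by itself, then push one of its lobes round clockwise (seen from above) with the fingertips until the latch lets go and the head springs back up, and let it turn back to rest. Only press and push, gently: do not grip the head, do not press the flat start button, and do not shift the station or the small things lying round it.

Things in the scene. Friction and masses are not known exactly. Their poses are not given: they have to be found in the camera images.
- station: Control station: plain grey metal box 100 (x) x 200 (y) x 60 mm high, loose on rubber feet, about 1.8 kg, at varying place and yaw. Origin at the centre of its underside, z up. The stop button's upright axis is at x = 0, y = +45 mm, the flat start button at x = 0, y = -55 mm. Between the head's lobes and the box lid the space is free outside a steel collar of 21 mm radius.
- stop_head: Black mushroom head of the stop button: domed disc 48 mm across, 22 mm high, with three radial lobes at 0, 120 and 240 degrees from its own x axis, each 14 mm wide, reaching 41 mm from the axis, spanning 3 to 17 mm above the origin. Origin on the axis at the head's underside, 82 mm above the worktop when up; z up; turns and sinks with the head.
- stop_top (a point): Centre of the nearly flat top of the mushroom head, on its axis, 104 mm above the worktop when the head is up; the place to press. More than 30 N between the fingers and the head, as in a grip, fails the run.
- stop_press (a joint): How far the stop head is pressed in, m: 0 up, 0.008 against its stop. Sprung: about 4 N starts it and 6 to 7 N take it past the latch (at about 0.0065) to its stop; once pressed past 0.007 and let go it stays latched at about 0.006. It springs back to 0 only after the head has been twisted.
- stop_twist (a joint): Turn of the stop head, rad: 0 at rest, growing clockwise as seen from above to a stop at 1.1; it does not turn the other way. It is sprung back to 0 (0.025 to 0.08 N m, so 1 to 3 N at a lobe). Turned to between about 0.6 and 0.8 it frees the latch and the head rises by itself.
- start_button (a joint): Flat round start button, 26 mm across, in a round 42 mm steel housing at the other end of the station, its top 81 mm above the worktop, m: 0 up, 0.005 pressed. Leave alone; more than 0.002 fails.
- coupon_0: flat grey metal tensile specimen (dog-bone bar), 22x150x9 mm, loose in front of the station; origin at the centre of its underside. Leave alone.
- bolt_m12_0: hexagon bolt standing on its head, 52 mm tall, 23 mm across, loose beside the stop-button end of the station; origin at the centre of its underside. Leave alone.
- nut_0: hexagon nut, 22 mm across, 10 mm high, loose beside the start-button end; origin at the centre of its underside. Leave alone.
- spacer_0: small metal block 20x35x18 mm, loose behind the station; origin at the centre of its underside. Leave alone.
- usb_stick: dark flat usb stick 18x56x8 mm, loose behind the station; origin at the centre of its underside. Leave alone.

How it is judged:
By the outcome, as a careful person would: the job done as asked, in the order asked, and still so for the second after the job is handed in, with the robot touching nothing.
It also fails if it takes over 40 s, if anything falls off the work surface, if the arm or the gripper's body presses on something with over 40 N, if the wrist force passes 120 N, or if a joint passes its speed limit or range.

## Robot

A 6-joint arm with a two-finger parallel gripper is mounted at the origin on a cart in front of the work surface, level with it; the furniture and walls round the work are solid. World frame = base frame: x ahead of the robot, y to its left, z up, the work surface at z = 0. Lengths are in m, angles in rad, forces in N, time in s.
With the tool pointing down it reaches from about 0.275 to 0.825 m from the base axis. Payload 4.9 kg.
Tool frame: the origin (TCP) lies at the very end of the fingers, on their centre line; the grasp point (between the pads) lies 19 mm behind it (hold_point_z is the distance from the TCP to the grasp point, in m); z points along the fingers, y is the line along which they close (so a half turn about z gives the same grasp; the last joint's range is limited). The gripper opens to 85 mm and grips with 20 to 120 N. Pads are 22 mm wide; open, the fingers measure 114 mm over their backs; the gripper's body (76 mm by 85 mm) begins 54 mm behind the grasp point. The pads swing forward as they close: fully open they stand 13 mm farther back than shut.
Start: joints at [1.041, 0.326, -0.193, 1.052, 0, 1.437], TCP at [0.212, 0.507, 0.231] pointing down, gripper open.
Joint ranges: [-2.65, 2.65], [-0.97, 1.79], [-1.3, 1.35], [-1.93, 2.1], [-1.47, 1.37], [-3.14, 3.14]. Speed limits (rad/s): [2.57, 2.57, 3.14, 3.14, 3.14, 3.14].

## Interface

Orientations are given as a unit quaternion [w, x, y, z].
In Python, from plant import * gives the robot as it stands. Calls block until the motion is done:
- goto(position, orientation): joint-space move of the TCP to a pose.
- line_to(position, feed=0.15, rot=None, until_force=None): straight line of the TCP; rot=None keeps the orientation; feed is the mean speed in m/s. With until_force (N) it stops when the force on the tool has changed by that much, and returns True; else False.
- set_joints(angles): joint-space move.
- grip(opening, grasp_force=None): finger opening in m; grasp_force is the grip in N (None keeps the last); returns when the fingers have stopped.
- dwell(seconds).
- ik(position, orientation): joint angles nearest the present ones, or None.
- observe(): the state.
- snapshot(name): name is "side" or "top"; returns a dict with "image" (400x640x3 uint8, blue, green, red), "K" (3x3 intrinsics, pixels), "R" (3x3) and "t" (3): a world point X has camera coordinates R X + t. Camera axes: x right, y down, z forward; pixel columns grow to the right and rows downward; lengths in m; the calibration is good to about 2 mm. A picture is of the moment at which its call begins. There is no depth.
A pose or a line that the arm cannot do raises IKError and nothing moves.
- finish_job(): hands the job in; it is judged then, once.
The state is a dict: "time_s": time; "joints": joint angles; "joint_velocities": joint speeds; "tau": joint torques, N m; "eef_pos": TCP position; "ee_rot": TCP orientation; "force": force on the tool from outside, world axes, zero at the start; "ft_torque": the same for the moment, N m; "gripper_width": finger opening in m; "finger_force": force on a finger pad.
Only numpy, scipy, OpenCV 4.12 (cv2) and the standard library are available. Lean on these libraries where they do the work, as an engineer would, in place of code of your own. Each camera call takes 0.05 s, during which the arm holds its last target. There are 200 camera calls.

## Working session

There is one attempt and no reset: what is moved stays moved. The work goes in short steps, each a Python script; the robot and the scene stay as the last script left them, time stands still between calls to the robot, and variables do not carry over. Pictures are saved under pics/ and viewed, at most 10 in all, crops included, and the job is handed in when it is done.

```bash
ls; mkdir -p pics; python3 - <<'E'
from plant import *
import cv2
for n in("top","side"):
    s=snapshot(n); cv2.imwrite(f"pics/{n}0.png",s["image"]); print(n,s["K"],s["R"],s["t"])
o=observe();print(o["time_s"],o["eef_pos"],o["ee_rot"],o["force"])
E
```

```text
pics
top [[478.37503392   0.         316.70721294]
 [  0.         478.37503392 202.48867288]
 [  0.           0.           1.        ]] [[-0.01842189 -0.99954612 -0.02383678]
 [-0.9964021   0.02032608 -0.08227819]
 [ 0.08272536  0.0222353  -0.9963243 ]] [0.06458096 0.56339882 1.04058029]
side [[491.17098723   0.         328.67057736]
 [  0.         491.17098723 197.81022116]
 [  0.           0.           1.        ]] [[-0.99931877 -0.03410964  0.01409025]
 [-0.03225126  0.62154406 -0.78271504]
 [ 0.01794042 -0.78263626 -0.62222072]] [0.53627426 0.07762599 0.91815791]
0.1 [0.2117773  0.50700141 0.23057848] [-2.56129085e-04  1.96634777e-01  9.80476481e-01 -7.54347465e-04] [-0.03704138 -0.0341635  -0.20193643]
```

View pics/top0.png

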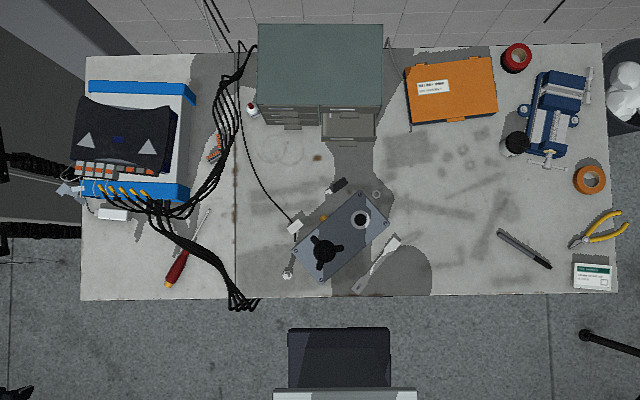

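View pics/side0.png

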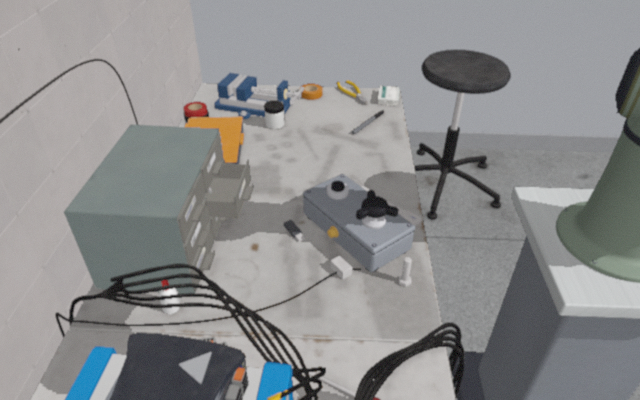

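The top view shows the station with the stop head at about (325,250) and the start button at about (360,220). The bolt is at (288,272), the coupon at (376,263), and a cable block is near (295,228). The side view shows the head at about (375,205). Next I'll measure the head and lobes.

```bash
cat > h.py <<'E'
from plant import *
import cv2, numpy as np
def ray(s,uv,z):
    d=s["R"].T@np.linalg.inv(s["K"])@np.array([uv[0],uv[1],1.]); c=-s["R"].T@s["t"]
    return c+d*(z-c[2])/d[2]
def pix(s,X):
    p=s["K"]@(s["R"]@np.asarray(X)+s["t"]); return p[:2]/p[2]
def tri(s1,u1,s2,u2):
    P=[s["K"]@np.c_[s["R"],s["t"]] for s in(s1,s2)]
    X=cv2.triangulatePoints(P[0],P[1],np.float64(u1).reshape(2,1),np.float64(u2).reshape(2,1)).ravel(); return X[:3]/X[3]
def dark(s,box,th=45):
    x0,y0,x1,y1=box; m=np.zeros(s["image"].shape[:2],np.uint8)
    m[y0:y1,x0:x1]=(s["image"][y0:y1,x0:x1].max(2)<th)*255
    n,l,st,c=cv2.connectedComponentsWithStats(m)
    k=1+np.argmax(st[1:,4]); return (l==k).astype(np.uint8)*255
E
python3 - <<'E'
from h import *
s=snapshot("top"); m=dark(s,(295,222,352,280))
ys,xs=np.nonzero(m); P=np.array([ray(s,(x,y),.097) for x,y in zip(xs,ys)])
# disc centre: max of distance transform
# three-fold axis: centroid
c=P.mean(0); print("n",len(P),"area mm2",len(P)*(1.04-.09)**2/478**2*1e6,"centroid",c)
dt=cv2.distanceTransform(m,cv2.DIST_L2,5); yy,xx=np.unravel_index(dt.argmax(),dt.shape); print("dt",dt.max(),ray(s,(xx,yy),.097))
for it in range(4):
    r=np.hypot(*(P-c)[:,:2].T); a=np.arctan2((P-c)[:,1],(P-c)[:,0]); far=r>.028
    ph=np.angle(np.exp(3j*a[far]).mean())/3
    tips=[]
    for k in range(3):
        d=np.angle(np.exp(1j*(a-ph-k*2*np.pi/3))); q=far&(abs(d)<.6); tips.append((np.degrees(a[q].mean() if abs(ph+k*2.0944)<2.6 else ph+k*2.0944),r[q].max(),q.sum(),P[q].mean(0)[:2]))
    T=np.array([t[3] for t in tips]); c=np.r_[T.mean(0),.097]
print(c,np.degrees(ph),tips)
ss=snapshot("side"); m2=dark(ss,(350,185,402,228))
print(cv2.moments(m,True)["m10"]/m.astype(bool).sum(), "side proj of c", pix(ss,[c[0],c[1],.104]))
# start button: dark ring in top
o=s["image"].copy()
for X in [[*c[:2],.104]]+[[c[0]+.041*np.cos(ph+k*2.0944),c[1]+.041*np.sin(ph+k*2.0944),.099] for k in range(3)]:
    for (im,sn) in((o,s),(ss["image"],ss)): 
        u=pix(sn,X); cv2.circle(im,tuple(np.int32(np.round(u))),1,(0,0,255),-1)
A=cv2.resize(o[180:300,260:420],None,fx=4,fy=4); B=cv2.resize(ss["image"][160:300,290:430],None,fx=4,fy=4)
cv2.imwrite("pics/a.png",A);cv2.imwrite("pics/b.png",B)
E
```

```text
n 560 area mm2 2211.9710789376936 centroid [0.45859456 0.03771023 0.097     ]
dt 10.7876 [0.46024565 0.03882398 0.097     ]
[0.45851512 0.03840911 0.097     ] 39.96079251978285 [(np.float64(39.750656082669686), np.float64(0.0394675233418672), np.int64(33), array([0.4842344, 0.0598256])), (np.float64(159.96107313198246), np.float64(0.039883926106940575), np.int64(33), array([0.42706209, 0.04972557])), (np.float64(279.9613537441821), np.float64(0.039841591268151656), np.int64(40), array([0.46424887, 0.00567616]))]
324.5607142857143 side proj of c [374.87324413 200.94578082]
```

View pics/a.png

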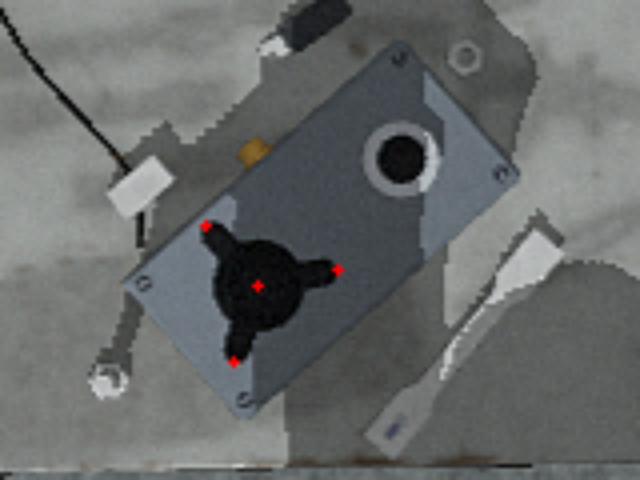

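View pics/b.png

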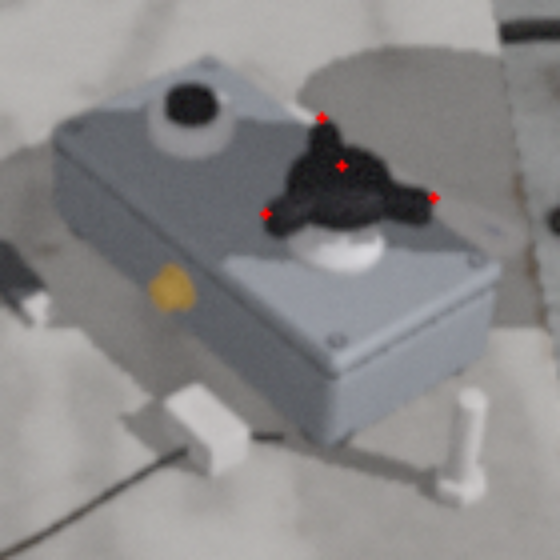

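The axis is near (0.4587, 0.0385), with lobes at 40°, 160° and 280°. The tip radius of about 40 mm matches the given 41, and the overlays fit both views. Next I'll press with the fingers closed.

```bash
cat >> h.py <<'E'
from scipy.spatial.transform import Rotation as Ro
C=np.array([.4587,.0385]); L=np.radians(160)
def quat(f):
    x=np.array([np.cos(f),np.sin(f),0]); z=np.array([0,0,-1.]); q=Ro.from_matrix(np.c_[x,np.cross(z,x),z]).as_quat()
    return np.array([q[3],*q[:3]])
def finger(tw,gap,z,r=.038):
    f=L-tw; u=np.array([np.cos(f),np.sin(f)]); n=np.array([-u[1],u[0]])
    return [*(C+r*u+(.0215+gap)*n),z]
def st(m=""):
    o=observe(); print(m,round(o["time_s"],2),np.round(o["eef_pos"],4),"F",np.round(o["force"],1),"M",np.round(o["ft_torque"],2)); return o
def look(name):
    A=[cv2.resize(snapshot(n)["image"][y:y+100,x:x+100],None,fx=4,fy=4) for n,x,y in(("top",275,200),("side",325,150))]
    cv2.imwrite(f"pics/{name}.png",np.hstack(A))
E
python3 - <<'E'
from h import *
grip(0.0,20)
goto([.33,.25,.24],quat(L)); goto([*C,.15],quat(L)); st("above")
line_to([*C,.110],.1); st("near")
hit=line_to([*C,.0945],.015,until_force=12); st(f"press {hit}"); look("p1")
line_to([*C,.125],.08); dwell(.3); st("up")
E
```

```text
above 3.08 [0.4586 0.0396 0.1502] F [-0.3  0.7  0.6] M [-0.03 -0.   -0.  ]
near 3.63 [0.4587 0.0391 0.1104] F [-0.3  0.6  0.7] M [-0.06 -0.02 -0.01]
press True 4.58 [0.459  0.0384 0.0959] F [-0.6  0.4  6.5] M [ 0.02  0.17 -0.02]
up 5.49 [0.4583 0.0385 0.1246] F [0.4 0.6 0.2] M [-0.06 -0.02  0.  ]
```

```bash
python3 - <<'E'
from h import *
print(ik(finger(0,.012,.125),quat(L)), ik(finger(.95,0,.08),quat(L-.95)))
line_to(finger(0,.012,.14),.12); st(); look("p2")
E
```

```text
[-0.13099397  0.18941208 -0.68607003  0.69531421  0.          0.21807188] [-0.00997779  0.29379752 -0.691207    0.58579181  0.          1.28908806]
 6.08 [0.4122 0.0199 0.1403] F [ 0.   0.  -0.5] M [-0.03 -0.01  0.04]
```

View pics/p2.png

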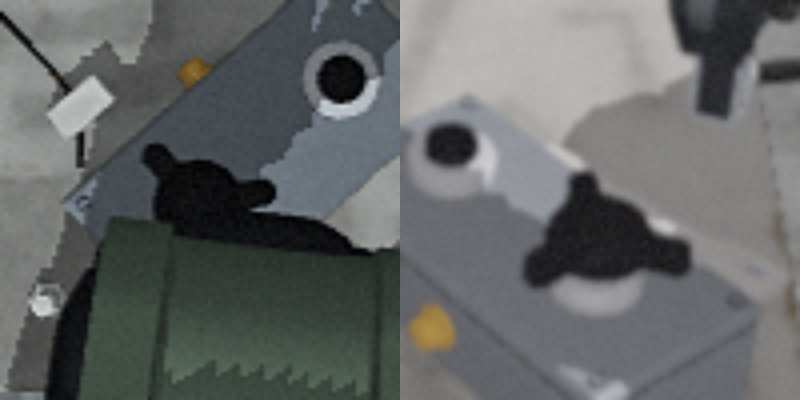

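The right-hand side view has the head clear of the fingers at about (600,240) in the crop. I'll compare its row with the first picture to confirm that it stayed down.

```bash
python3 - <<'E'
from h import *
s=snapshot("side"); a=dict(s,image=cv2.imread("pics/side0.png"))
for t in(a,s):
    m=dark(t,(352,180,404,232),55); y,x=np.nonzero(m); print(len(x),x.mean(),y.mean(),y.min(),y.max(),x.min(),x.max())
print(pix(s,[*C,.104]),pix(s,[*C,.098]))
E
```

```text
593 375.1264755480607 206.83136593591905 191 218 357 396
592 374.81756756756755 209.79054054054055 194 221 356 396
[374.76605039 200.97588288] [374.51031079 203.72330701]
```

The head dropped 3.0 px, about 6.4 mm, so it is latched and staying down by itself, and the station hasn't moved. Next I'll twist it.

```bash
python3 - <<'E'
from h import *
line_to(finger(0,.012,.077),.08); st("down")
line_to(finger(0,0,.077),.03,until_force=8); st("contact")
for tw in np.arange(.15,.61,.15):
    h=line_to(finger(tw,0,.077),.05,rot=quat(L-tw),until_force=10); st(f"{tw:.2f} {h}")
    if h: break
look("p3")
E
```

```text
down 7.17 [0.4119 0.02   0.0773] F [ 0.2 -0.2 -0.4] M [ 0.02  0.   -0.03]
contact 7.72 [0.4158 0.0314 0.0771] F [-0.1  0.4  0.1] M [-0.11 -0.05  0.01]
0.15 False 8.03 [0.4149 0.0377 0.0769] F [ 0.  -1.7  0.4] M [-0.22  0.07  0.05]
0.30 False 8.32 [0.4152 0.0442 0.0769] F [-1.5 -1.   0. ] M [-0.23  0.15  0.01]
0.45 False 8.62 [0.4166 0.0506 0.077 ] F [-0.7 -0.5  0.7] M [-0.2   0.18 -0.  ]
0.60 False 8.93 [0.4188 0.0567 0.0769] F [-0.8 -0.6 -0.5] M [-0.19  0.26 -0.03]
```

View pics/p3.png

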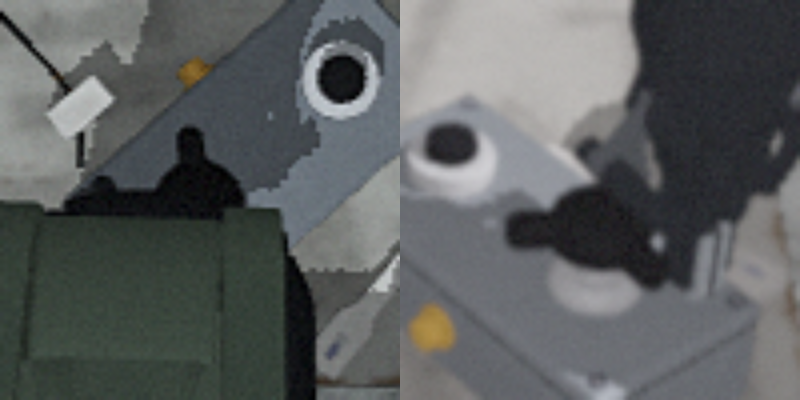

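The head has turned: the 40° lobe now points almost straight along +x, with its tip at (190,135) in the top crop, which is about 0.6 rad. The finger at about (710,250) in the side crop is pushing the lobe. I'll continue in small steps until it releases.

```bash
python3 - <<'E'
from h import *
for tw in (.68,.76,.84,.9):
    h=line_to(finger(tw,0,.077),.04,rot=quat(L-tw),until_force=10); st(f"{tw:.2f} {h}")
    s=snapshot("side"); m=s["image"][180:232,345:385].max(2)<55; ys,xs=np.nonzero(m); print([int(np.nonzero(m[:,c])[0].min()+180) for c in (24,27,30,33)], xs.min()+345)
    if h: break
dwell(.2); look("p4")
E
```

```text
0.68 False 9.28 [0.4205 0.0599 0.0769] F [-1.1 -0.9  0.7] M [-0.25  0.27 -0.05]
[185, 197, 191, 192] 352
0.76 False 9.57 [0.4223 0.0628 0.0769] F [-1.6 -1.3 -0.1] M [-0.28  0.28  0.03]
[198, 190, 191, 194] 352
0.84 False 9.88 [0.4244 0.0656 0.0769] F [-1.9 -0.1  0.9] M [-0.26  0.31 -0.01]
[190, 190, 194, 197] 352
0.90 False 10.18 [0.4262 0.0676 0.0769] F [-1.7 -0.9 -0.3] M [-0.29  0.32 -0.03]
[189, 192, 196, 180] 352
```

View pics/p4.png

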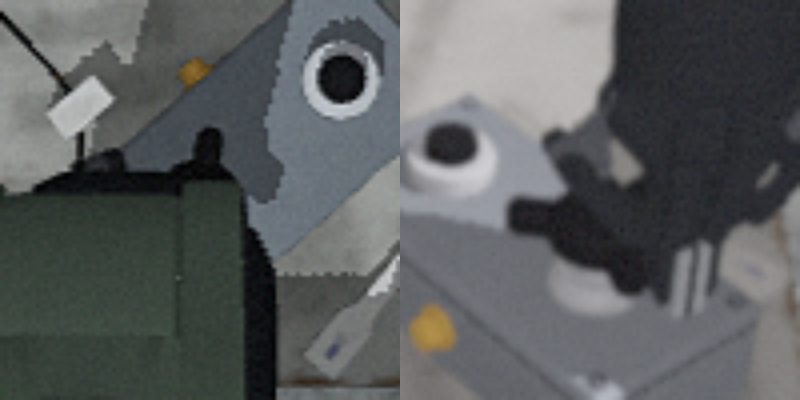

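The head now appears about 3 px higher: the left lobe is at row 215 in the side crop, up from 228. I'll return slowly with the spring, back away and check.

```bash
python3 - <<'E'
from h import *
for tw in (.75,.6,.45,.3,.15,0):
    line_to(finger(tw,0,.077),.05,rot=quat(L-tw))
st("back")
line_to(finger(0,.014,.077),.05); line_to(finger(0,.014,.15),.12); st("clear")
s=snapshot("side"); a=dict(s,image=cv2.imread("pics/side0.png"))
for t in(a,s):
    m=dark(t,(352,180,404,232),55); y,x=np.nonzero(m); print(len(x),x.mean(),y.mean(),y.min(),y.max(),x.min(),x.max())
goto([.33,.20,.26],quat(L)); dwell(.3); st()
T=snapshot("top")["image"];S=snapshot("side")["image"]
for n,I in(("top",T),("side",S)):
    d=cv2.absdiff(I,cv2.imread(f"pics/{n}0.png")).max(2); print(n,(d[185:300,275:410]>50).sum())
cv2.imwrite("pics/f.png",np.hstack([cv2.resize(T[180:290,270:400],None,fx=3,fy=3),cv2.resize(S[160:270,290:420],None,fx=3,fy=3)]))
E
```

```text
back 12.32 [0.4163 0.0314 0.0772] F [ 0.  -1.5 -0.5] M [-0.17 -0.08  0.01]
clear 13.52 [0.4105 0.0182 0.1496] F [ 0.2 -0.3 -0.7] M [-0.02  0.    0.01]
593 375.1264755480607 206.83136593591905 191 218 357 396
603 375.2006633499171 207.12935323383084 191 218 357 397
 14.78 [0.3302 0.1993 0.2595] F [ 0.1 -0.9 -0.5] M [-0.01 -0.04  0.04]
top 892
side 175
```

View pics/f.png

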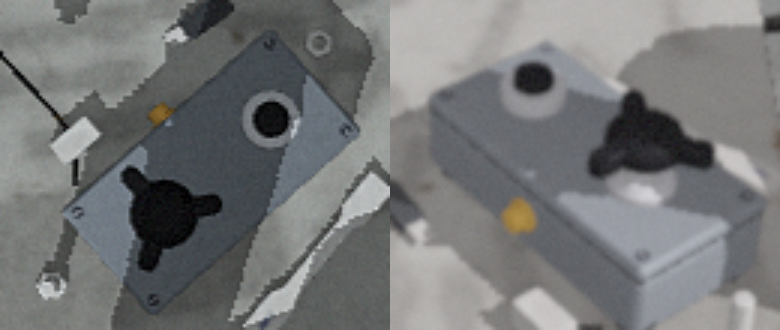

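The head is back up and at rest: its rows are 191–218 and its lobe directions match the start. The station and the small parts haven't moved.

```bash
python3 -c "
from plant import *
print(finish_job())"
```

```text
the job is handed in; nothing more can be done
None
```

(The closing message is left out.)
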